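# Fit the cross bar to the soil probe and hold the probe up slanted

## Task

Take the loose cross bar off its rest and push its rod through the eye in the head of the soil probe, until the bar's collar meets the head. Then take the probe by its head, draw it straight up out of its stand and tip it about halfway over (a slant of some 45 degrees, to either side) with its point well above the top of the stand, the bar still fully home in the eye, so that the point can be inspected. Finish while holding the probe still like that; do not put it down or let go, and leave the small bottle, the vial and the pen where they are.

Things in the scene. Friction and masses are not known exactly. Their poses are not given: they have to be found in the camera images.
- probe_eye (a point): centre of the round through hole (15 mm) in the steel soil probe's head. x along the hole (enter from either side), y across the flat sides to grip, z up the probe. Head 50 mm high, 24 thick (x), 34 wide (y); hole 30 mm above its underside, 22.5 below its top. Under it a 14 mm square shank, 85 mm long. Loose, 0.3 kg; stands with the head's underside on the stand, eye 130 mm above the bench
- probe_tip (a point): the point of the probe, 115 mm below the eye along the probe's z; between the posts of the stand at the start, 15 mm above the bench
- stand_top (a point): centre of the upper face of the fixed stand's top plate, 100 mm above the bench. Base and top plate 76x76 mm, four thin posts between; the probe's shank hangs in a 16 mm square hole in the top plate (85 mm must be drawn out). x and y along the plate's edges, x as the probe's x
- bar_grip (a point): centre of the black square grip (46 mm long, 14x14 mm) of the loose cross bar, about 0.06 kg. x points along the bar from the grip to the rod's free end; the bar lies level, its axis 45 mm above the bench, the grip free for fingers from above
- bar_collar (a point): front face of the bar's collar (disc of 18 mm, 4 mm thick) on the bar's axis, 27 mm from the grip's centre; the rod starts here. When home, this face lies against the head, 12 mm from the eye's centre along the hole. The bar balances 10 to 20 mm ahead of this face, so let go when home it stays in the eye
- bar_end (a point): free end of the bar's steel rod: 8 mm thick, 80 mm long from the collar, its last 5 mm tapered to 4 mm; x along the bar
- rest: the bar's fixed rest: a plate 70x44x8 mm with two notched uprights, 51 mm high, that carry the rod 6 and 56 mm ahead of the collar; lift the bar at least 15 mm to clear the notches. Origin at the bench; x along the bar; the grip overhangs at its -x end
- amber_bottle: small amber bottle, 32 mm wide, 53 mm high, standing loose behind the work; origin at its underside
- vial_mid: small clear vial, 24 mm wide, 59 mm high, standing loose in front; origin at its underside
- marker: capped pen, 17x135x16 mm, lying loose at the back; origin at its underside

How it is judged (in metres and radians):
On the way, in this order (a step that is already met when the one before it is completed fails the run):
1. the bar is home in the eye (collar face within about 7 mm of the head, rod along the hole and out at the far side) while the probe still stands in its stand (distance between bar_collar and probe_eye below 0.02 m and distance between bar_end and probe_eye above 0.045 m and angle between the x axis of bar_end and the x axis of probe_eye, either way round below 0.4 rad and height (world z) of probe_tip below 0.035 m and angle between probe_eye's own z axis and vertical below 0.15 rad), for 0.2 s.
2. the probe is drawn up out of the stand, its point above the stand's top (height (world z) of probe_tip above 0.105 m and contact force between probe and the fingers above 1 N), for 0.1 s.
At the end, for the whole second after the job is handed in: the gripper holds the probe still, clear of the stand, point at least 125 mm above the bench, slanted 32 to 58 degrees from upright, the bar through the eye with its collar within about 7 mm of the head; amber bottle, vial and pen within 30 mm of where they stood (height (world z) of probe_tip above 0.125 m and angle between probe_eye's own z axis and vertical between 0.56 and 1.01 rad and contact force between probe and the fingers above 1 N and contact force between each of probe, bar and stand below 0.05 N and distance between bar_collar and probe_eye below 0.02 m and distance between bar_end and probe_eye above 0.045 m and angle between the x axis of bar_end and the x axis of probe_eye, either way round below 0.4 rad and linear speed of probe below 0.03 m/s and distance of each of amber_bottle, vial_mid, marker from where it was at the start of the episode below 0.03 m); the arm keeps its last pose, push and grip.
It fails at once if the amber bottle, the vial or the pen is pushed more than 30 mm away (distance of any of amber_bottle, vial_mid, marker from where it was at the start of the episode above 0.03 m).
It also fails if it takes over 59 s, if anything falls off the work surface, if the arm or the gripper's body presses on something with over 40 N, if the wrist force passes 120 N, or if a joint passes its speed limit or range.

## Robot

A 6-joint arm with a two-finger parallel gripper is mounted at the origin on a cart in front of the work surface, level with it; the furniture and walls round the work are solid. World frame = base frame: x ahead of the robot, y to its left, z up, the work surface at z = 0. Lengths are in mm, angles in rad, forces in N, time in s.
With the tool pointing down it reaches from about 325 to 850 mm from the base axis. Payload 15.5 kg.
Tool frame: the origin (TCP) lies between the finger pads; the fingertips stand 19 mm ahead of it and the grasp point (between the pads) is the TCP; z points along the fingers, y is the line along which they close (so a half turn about z gives the same grasp; the last joint's range is limited). The gripper opens to 91 mm and grips with 3 to 60 N. Pads are 32 mm wide; open, the fingers measure 118 mm over their backs; the gripper's body (76 mm by 178 mm) begins 60 mm behind the grasp point.
Start: joints at [-1.347, 0.494, 1.345, -0, 1.302, -0.096], TCP at [196.487, -593.312, 232.915] pointing down, gripper open.
Joint ranges: [-2.91, 2.91], [-0.82, 2.16], [0.22, 2.67], [-1.22, 4.37], [0.12, 2.79], [-3.08, 3.08]. Speed limits (rad/s): [1.89, 1.89, 2.57, 3.01, 3.01, 3.01].

## Interface

Orientations are given as a rotation vector (axis times angle).
In Python, from plant import env gives the robot as it stands.
- The arm moves only by the tool arm_command, never from a script. Its argument "motion" is one flat list of numbers, 5 for each row, row after row: the closure, from -1 (fully open) to 1 (shut), then the shift along the world's x, y, z in cm, then the turn about the world's z in rad. In form: [jaw, dx, dy, dz, turn, jaw, dx, dy, dz, turn, ...]. A call has 1 to 10 rows; each row shifts and turns the commanded pose from where the row before left it; what a row does not reach is not made up. A row lasts 1/12 s, in which the tool goes at most 41.7 mm and 7.16 degrees, less where a joint would pass 70% of its speed; a pose out of reach is approached as far as the arm can. A call is refused whole if a number of a shift passes 4.17 or a number of a turn 0.125, either way. A call with a gripper value outside its range is refused whole. The fingers move at their own pace and stop on an object; "grip_force" is the grip in N (left out, the last holds). Time passes only in rows, so rows that do not move let the fingers close. It gives the time, the measured TCP pose, the force, the opening and the grip force at its end, in the units of the state.
- env.read_state(): the state, without advancing time (a new reading comes with each control period).
- env.camera(name): name is "scene" or "top"; returns the picture (480x640x3 uint8, blue, green, red); there is no depth.
- env.camera_params(name): a dict with "fov_y" (degrees; the focal length in pixels is half the picture's height over the tangent of half this angle, whatever the lens; pixels are square), "cx", "cy" (the principal point, pixels), "R" (3x3) and "t" (3): a world point X has camera coordinates R X + t. Camera axes: x right, y down, z forward; pixel columns grow to the right and rows downward; lengths in mm; the calibration is good to about 2 mm. A picture is of the moment at which its call begins. camera_params takes no time and is no camera call.
- env.sign_off(): hands the job in; it is judged then, once.
The state is a dict: "time_s": time; "joints": joint angles; "qd": joint speeds; "effort": joint torques, N m; "ee_pos": TCP position; "orientation": TCP orientation; "wrist_force": force on the tool from outside, world axes, zero at the start; "ft_torque": the same for the moment, N m; "finger_gap": finger opening in mm; "gripper_force": force on a finger pad.
Only numpy, scipy, OpenCV 4.12 (cv2) and the standard library are available. Lean on these libraries where they do the work, as an engineer would, in place of code of your own. Each camera call takes 0.05 s, during which the arm holds its last target. There are 200 camera calls.

## Working session

There is one attempt and no reset: what is moved stays moved. The work goes in short steps, Python scripts to look and compute and a tool call to move; the robot and the scene stay as the last step left them, time stands still between calls to the robot, and variables do not carry over. Pictures are saved under pics/ and viewed, at most 10 in all, crops included, and the job is handed in when it is done.

Besides the shell and the picture viewer there is one more tool, called after "Call:" as name(argument=value, ...) on one line, values as JSON. arm_command: Moves the arm, as the interface text tells. Its arguments: {"type":"object","properties":{"motion":{"type":"array","items":{"type":"number"}},"grip_force":{"type":"number"}},"required":["motion"]}

```bash
mkdir -p pics
cat > h.py <<'E'
import numpy as np, cv2
from plant import env
def cam(n):
    p=env.camera_params(n); f=240/np.tan(np.radians(p["fov_y"])/2)
    return f,np.array([p["cx"],p["cy"]]),np.array(p["R"]),np.array(p["t"])
def plane(n,uv,z):
    f,c,R,t=cam(n); uv=np.atleast_2d(uv)
    d=np.c_[(uv-c)/f,np.ones(len(uv))]@R; o=-R.T@t
    return o+d*((z-o[2])/d[:,2])[:,None]
def proj(n,X):
    f,c,R,t=cam(n); q=np.atleast_2d(X)@R.T+t
    return q[:,:2]/q[:,2:]*f+c
def shot(n,name):
    im=env.camera(n); cv2.imwrite(f"pics/{name}.png",im); return im
E
python3 - <<'E'
from h import *
for n in("scene","top"):
    shot(n,n+"0"); f,c,R,t=cam(n); print(n,f,c,(-R.T@t).round(),R.round(2).tolist())
print(env.read_state())
E
```

```text
scene 515.1161599313077 [317.55551538 239.28338   ] [235. 375. 649.] [[-0.85, -0.52, 0.01], [-0.35, 0.55, -0.76], [0.39, -0.65, -0.65]]
top 565.2891084485111 [327.15217015 238.22482443] [ 463. -184. 1101.] [[0.02, -1.0, 0.03], [-0.99, -0.03, -0.12], [0.12, -0.02, -0.99]]
{'time_s': 0.1, 'joints': array([-1.34652666e+00,  4.94142501e-01,  1.34607360e+00, -5.05635680e-06,
        1.30252546e+00, -9.55135543e-02]), 'qd': array([-0.00016231, -0.00153386, -0.00125754, -0.00060732, -0.00157497,
        0.00110518]), 'effort': array([ 2.90199278e-03, -8.80239058e+01, -3.82544982e+01,  7.09235994e-02,
        4.82653035e-02, -1.32516138e-05]), 'ee_pos': array([ 196.39430331, -592.98974695,  232.3830468 ]), 'orientation': array([-3.10038828e+00, -4.99996330e-01,  1.23699301e-04]), 'wrist_force': array([0.51540622, 0.02428623, 0.42755467]), 'ft_torque': array([ 0.03324873, -0.01017114,  0.00843329]), 'gripper_force': 0.0, 'finger_gap': 91.0081115099954}
```

View pics/scene0.png

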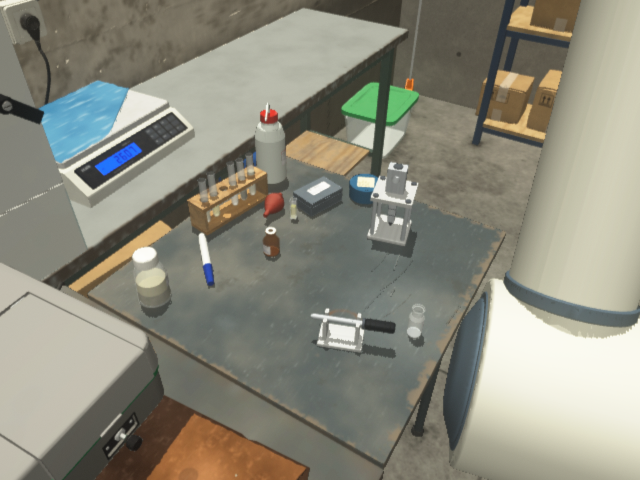

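View pics/top0.png

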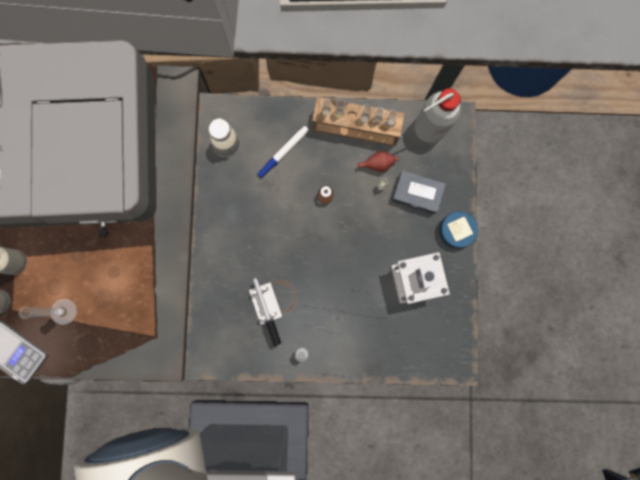

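Run:
```python
from h import *
t=cv2.imread("pics/top0.png"); s=cv2.imread("pics/scene0.png")
def crop(im,x,y,w,h,k): return cv2.resize(im[y:y+h,x:x+w],None,fx=k,fy=k,interpolation=cv2.INTER_CUBIC)
a=np.hstack([crop(t,380,240,80,75,5),crop(t,235,270,80,75,5)])   # 400x375 each
cv2.imwrite("pics/c1.png",a)
b=np.hstack([crop(s,360,155,66,100,6)[:600],crop(s,300,290,133,100,3).repeat(1,0)[:300].__class__ and cv2.copyMakeBorder(crop(s,305,295,130,70,3),0,390,0,10,cv2.BORDER_CONSTANT)])
cv2.imwrite("pics/c2.png",b); print(a.shape,b.shape)
```

```text
(375, 800, 3) (600, 796, 3)
```

View pics/c1.png

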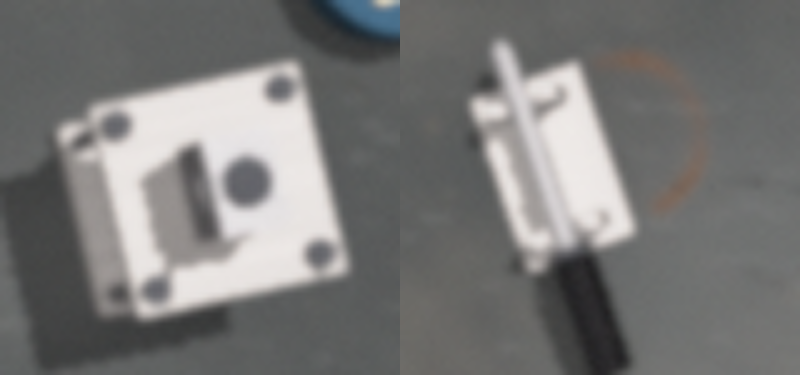

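View pics/c2.png

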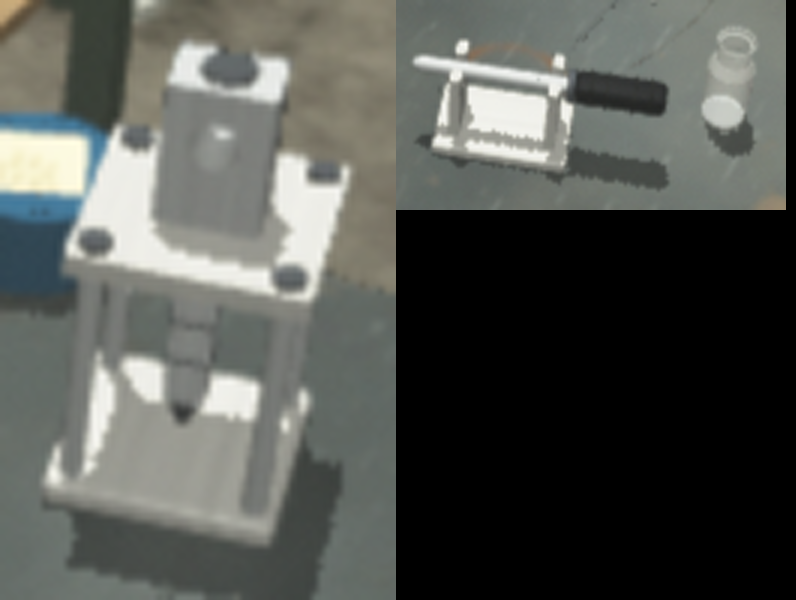

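Run:
```python
from h import *
T=lambda p,o:(np.array(p,float)+.5)/5-.5+o
S=lambda p,o,k:(np.array(p,float)+.5)/k-.5+o
A=[380,240];B=[155,270]  # B: second tile starts at x=400 -> 235-80
c=plane("top",T([(90,105),(297,62),(349,270),(140,320)],A),100)
print("plate top",c.round(1)[:,:2].tolist(),c.mean(0).round(1))
e=[np.degrees(np.arctan2(*(c[j]-c[i])[1::-1])) for i,j in((0,1),(3,2),(0,3),(1,2))];print("ang",np.round(e,1))
c2=plane("scene",S([(120,122),(350,168),(312,300),(63,272)],[360,155],6),100)
print("plate scene",c2.round(1)[:,:2].tolist(),c2.mean(0).round(1))
print("headtop",plane("top",T([(247,182)],A),152.5),plane("scene",S([(230,68)],[360,155],6),152.5))
print("hole scene z130",plane("scene",S([(217,147)],[360,155],6),130))
g=plane("top",T([(565,262),(595,252),(630,355),(600,372),(575,258),(615,364)],B),52)
print("grip corners/ends top",g.round(1)[:,:2].tolist())
print("rod end, rod near collar top",plane("top",T([(502,45),(570,240)],B),49).round(1)[:,:2].tolist())
s=plane("scene",S([(415-396,62),(565-396,84),(575-396,87),(665-396,97)],[305,295],3),47)
print("rod end,collar,grip start,grip end scene",s.round(1)[:,:2].tolist())
for n,uv in(("vial",(301,355)),("bottle",(325,194))): print(n,plane("top",[uv],55).round())
```

```text
plate top [[549.5, -334.4], [566.7, -408.5], [493.1, -426.9], [473.8, -352.6]] [ 520.8 -380.6  100. ]
ang [ -76.9  -75.4 -166.4 -166. ]
plate scene [[564.9, -407.1], [491.8, -422.9], [473.6, -351.4], [542.9, -323.8]] [ 518.3 -376.3  100. ]
headtop [[ 520.24366262 -379.7629657   152.5       ]] [[ 518.61968698 -376.46605091  152.5       ]]
hole scene z130 [[ 516.10910733 -367.90877092  130.        ]]
grip corners/ends top [[434.9, -103.6], [438.8, -114.4], [401.9, -128.4], [395.5, -117.7], [436.5, -107.2], [398.5, -123.1]]
rod end, rod near collar top [[513.8, -77.2], [442.9, -104.9]]
rod end,collar,grip start,grip end scene [[511.6, -73.2], [439.7, -101.4], [434.5, -102.3], [393.2, -120.7]]
vial [[ 377. -166.   55.]]
bottle [[ 676. -203.   55.]]
```

Call:
arm_command(motion=[-1,1.46,3.2,0,0.063,-1,1.46,3.2,0,0,-1,1.46,3.2,0,0,-1,1.46,3.2,0,0,-1,1.46,3.2,0,0,-1,1.46,3.2,0,0,-1,1.46,3.2,0,0,-1,1.46,3.2,0,0,-1,1.46,3.2,0,0,-1,1.46,3.2,0,0])

```text
time_s: 0.93
ee_pos: [342.7, -271.6, 232.8]
orientation: [-3.084, -0.597, 0.0]
wrist_force: [0.2, -1.3, -0.1]
finger_gap: 91.1
gripper_force: 0.0
```

Call:
arm_command(motion=[-1,1.46,3.2,0,0,-1,1.46,3.2,0,0,-1,1.46,3.2,0,0,-1,1.46,3.2,0,0,-1,1.46,3.2,0,0,-1,0,0,-3,0,-1,0,0,-3,0,-1,0,0,-3,0,-1,0,0,-1,0,-1,0,0,0,0])

```text
time_s: 1.77
ee_pos: [414.0, -112.6, 130.7]
orientation: [-3.082, -0.598, 0.006]
wrist_force: [-0.9, 1.1, 0.2]
finger_gap: 91.1
gripper_force: 0.0
```

Call:
arm_command(motion=[-1,0.1,-0.1,-3,0,-1,0,0,-3,0,-1,0,0,-1.6,0,-1,0,0,-1.0,0,0,0,0,0,0,0.3,0,0,0,0,0.5,0,0,0,0,0.6,0,0,0,0], grip_force=10)

```text
time_s: 2.43
ee_pos: [417.2, -114.6, 48.0]
orientation: [3.083, 0.597, 0.002]
wrist_force: [-0.3, -0.1, 0.2]
finger_gap: 67.3
gripper_force: 0.0
```

Call:
arm_command(motion=[1,0,0,0,0,1,0,0,0,0,1,0,0,0,0,1,0,0,0,0,1,0,0,0,0,1,0,0,0,0])

```text
time_s: 2.93
ee_pos: [416.5, -114.3, 46.9]
orientation: [-3.084, -0.598, 0.0]
wrist_force: [-0.4, -0.5, 0.7]
finger_gap: 27.4
gripper_force: 0.0
```

Call:
arm_command(motion=[1,0,0,-0.15,0,1,0,0,0,0,1,0,0,0,0,1,0,0,0,0,1,0,0,0,0,1,0,0,0,0], grip_force=15)

```text
time_s: 3.43
ee_pos: [416.5, -114.3, 45.4]
orientation: [-3.084, -0.598, 0.0]
wrist_force: [0.6, -0.6, -0.5]
finger_gap: 13.8
gripper_force: 15.0
```

Call:
arm_command(motion=[1,0,0,0,0,1,0,0,0,0,1,0,0,1,0,1,0,0,2,0,1,0,0,3,0,1,0,0,3,0,1,0,0,2,0,1,0,0,1,0], grip_force=35)

```text
time_s: 4.1
ee_pos: [417.2, -114.6, 168.0]
orientation: [3.082, 0.597, 0.004]
wrist_force: [0.2, -0.5, -0.8]
finger_gap: 13.9
gripper_force: 35.0
```

Call:
arm_command(motion=[1,0.5,-0.9,0,-0.122,1,0.5,-0.9,0,-0.122,1,0.5,-0.9,0,-0.122,1,0.5,-0.9,0,-0.122,1,0.5,-0.9,0,-0.122,1,0.5,-0.9,0,-0.122,1,0.5,-0.9,0,-0.122,1,0.5,-0.9,0,-0.122,1,0.5,-0.9,0,-0.122,1,0.5,-0.9,0,-0.122])

```text
time_s: 4.93
ee_pos: [466.5, -204.7, 165.3]
orientation: [-2.866, 1.286, 0.0]
wrist_force: [-0.1, 0.3, -1.4]
finger_gap: 14.2
gripper_force: 35.0
```

Call:
arm_command(motion=[1,0.5,-0.9,0,-0.122,1,0.5,-0.9,0,-0.122,1,0.5,-0.9,0,-0.122,1,0.4,-1.1,0,-0.122,1,0,0,0,0,1,0,0,0,0,1,0,0,0,0])

```text
time_s: 5.52
ee_pos: [485.0, -241.7, 165.2]
orientation: [-2.48, 1.928, 0.001]
wrist_force: [-0.4, 0.2, -1.5]
finger_gap: 13.7
gripper_force: 35.0
```

Run:
```python
from h import *
t=shot("top","top1"); s=shot("scene","scene1")
st=env.read_state(); print(st["ee_pos"],st["orientation"],st["joints"].round(2))
cv2.imwrite("pics/c3.png",np.hstack([cv2.resize(t[200:320,340:460],None,fx=4,fy=4,interpolation=cv2.INTER_CUBIC)[:480,:400],cv2.resize(s[140:260,280:430],None,fx=4,fy=4,interpolation=cv2.INTER_CUBIC)[:480,200:600]]))
```

```text
[ 485.12360472 -241.65828599  165.38601248] [-2.47964407e+00  1.92891214e+00  8.05345237e-04] [-0.57  0.46  1.63  0.    1.05  2.32]
```

View pics/scene1.png

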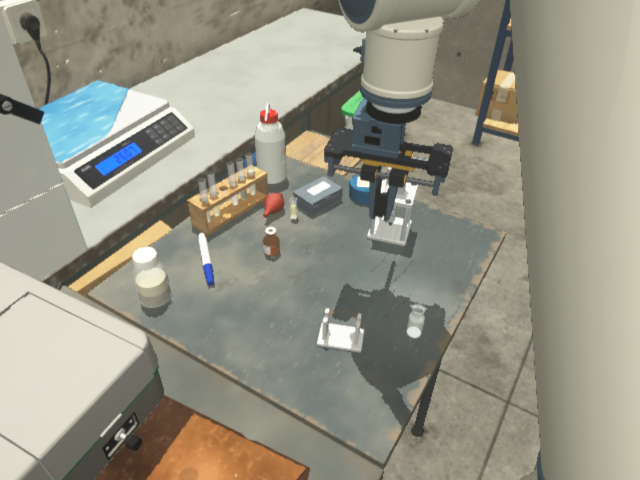

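View pics/c3.png

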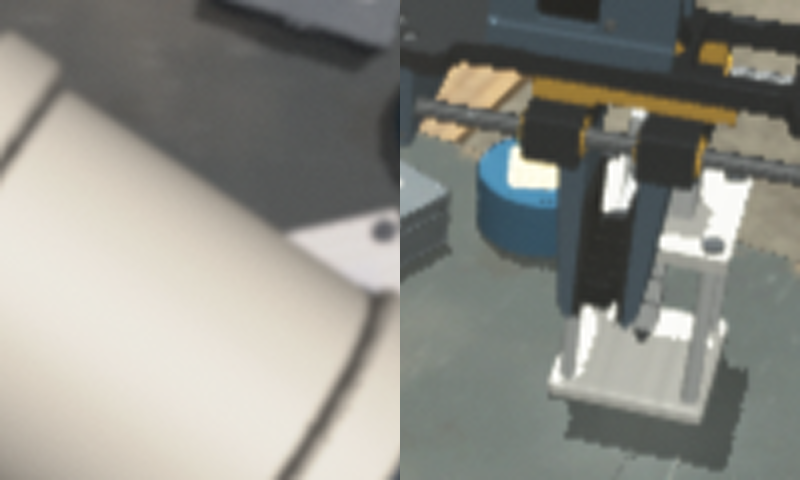

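Call:
arm_command(motion=[1,0.07,0,-1.5,0,1,0,0,-1.5,0,1,0,0,-0.49,0,1,0.24,-0.97,0,0,1,0.24,-0.97,0,0,1,0,0,0,0,1,0,0,0,0])

```text
time_s: 6.2
ee_pos: [491.5, -262.8, 131.2]
orientation: [-2.476, 1.933, -0.002]
wrist_force: [-1.0, 0.4, -0.2]
finger_gap: 13.6
gripper_force: 35.0
```

Call:
arm_command(motion=[1,0.05,-0.2,-0.05,0,1,0.05,-0.2,0,0,1,0.05,-0.2,0,0,1,0.05,-0.2,0,0,1,0.05,-0.2,0,0,1,0,0,0,0,1,0,0,0,0])

```text
time_s: 6.78
ee_pos: [493.5, -271.8, 130.0]
orientation: [2.477, -1.933, -0.0]
wrist_force: [0.5, 1.0, -1.3]
finger_gap: 13.8
gripper_force: 35.0
```

Call:
arm_command(motion=[1,0.06,-0.24,0,0,1,0.06,-0.24,0,0,1,0.06,-0.24,0,0,1,0.06,-0.24,0,0,1,0.06,-0.24,0,0,1,0,0,0,0,1,0,0,0,0])

```text
time_s: 7.37
ee_pos: [496.5, -283.9, 130.0]
orientation: [-2.477, 1.933, -0.0]
wrist_force: [0.2, -0.7, -1.0]
finger_gap: 13.6
gripper_force: 35.0
```

Run:
```python
from h import *
t=shot("top","top2"); s=shot("scene","scene2")
st=env.read_state(); print(st["ee_pos"],st["wrist_force"],st["ft_torque"])
cv2.imwrite("pics/c4.png",np.hstack([cv2.resize(t[220:340,360:480],None,fx=3,fy=3,interpolation=cv2.INTER_CUBIC),cv2.resize(s[150:270,340:460],None,fx=3,fy=3,interpolation=cv2.INTER_CUBIC)]))
```

```text
[ 496.42247556 -283.62571648  129.97747881] [-0.11585969  0.48816609 -1.39122652] [ 0.13449178  0.0049034  -0.03835895]
```

View pics/c4.png

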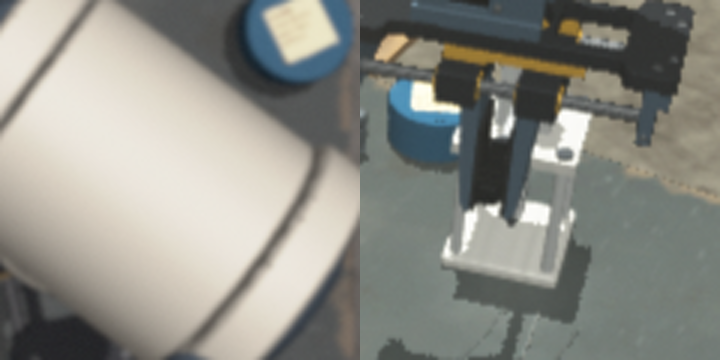

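Call:
arm_command(motion=[1,0.1,-0.39,0,0,1,0.1,-0.39,0,0,1,0.1,-0.39,0,0,1,0.1,-0.39,0,0,1,0.1,-0.39,0,0,1,0.1,-0.39,0,0,1,0.1,-0.39,0,0,1,0.1,-0.39,0,0,1,0.1,-0.39,0,0,1,0.1,-0.39,0,0])

```text
time_s: 8.3
ee_pos: [506.6, -323.1, 130.0]
orientation: [-2.477, 1.933, 0.0]
wrist_force: [-0.1, 0.7, -0.8]
finger_gap: 14.1
gripper_force: 35.0
```

Call:
arm_command(motion=[1,0.05,-0.195,0,0,1,0.05,-0.195,0,0,1,0.05,-0.195,0,0,1,0.05,-0.195,0,0,1,0.05,-0.195,0,0,1,0.05,-0.195,0,0,1,0,0,0,0,1,0,0,0,0])

```text
time_s: 8.97
ee_pos: [509.5, -334.5, 130.0]
orientation: [-2.477, 1.933, -0.0]
wrist_force: [0.8, 0.5, -0.8]
finger_gap: 13.9
gripper_force: 35.0
```

Call:
arm_command(motion=[1,0.025,-0.097,0,0,1,0.025,-0.097,0,0,1,0.025,-0.097,0,0,1,0.025,-0.097,0,0,1,0,0,0,0])

```text
time_s: 9.38
ee_pos: [510.6, -338.5, 130.0]
orientation: [2.477, -1.933, 0.0]
wrist_force: [-0.0, -0.0, -0.4]
finger_gap: 13.7
gripper_force: 35.0
```

Call:
arm_command(motion=[1,0.025,-0.097,0,0,1,0.025,-0.097,0,0,1,0,0,0,0])

```text
time_s: 9.63
ee_pos: [511.0, -340.4, 130.0]
orientation: [2.477, -1.933, 0.0]
wrist_force: [0.8, -0.3, -1.7]
finger_gap: 13.8
gripper_force: 35.0
```

Not yet touching; go on in 1 mm rows.

Call:
arm_command(motion=[1,0.025,-0.097,0,0,1,0.025,-0.097,0,0,1,0,0,0,0])

```text
time_s: 9.88
ee_pos: [511.6, -342.4, 130.0]
orientation: [2.477, -1.933, 0.0]
wrist_force: [-0.4, 0.9, -0.7]
finger_gap: 13.9
gripper_force: 35.0
```

Call:
arm_command(motion=[1,0.025,-0.097,0,0,1,0.025,-0.097,0,0,1,0,0,0,0])

```text
time_s: 10.13
ee_pos: [512.0, -344.1, 130.0]
orientation: [-2.477, 1.933, 0.0]
wrist_force: [0.0, 0.5, -1.5]
finger_gap: 13.8
gripper_force: 35.0
```

Call:
arm_command(motion=[1,0.025,-0.097,0,0,1,0.025,-0.097,0,0,1,0,0,0,0])

```text
time_s: 10.38
ee_pos: [512.4, -346.0, 130.0]
orientation: [-2.477, 1.933, 0.0]
wrist_force: [-2.2, 3.5, 1.5]
finger_gap: 13.7
gripper_force: 35.0
```

Run:
```python
from h import *
s=shot("scene","scene3")
st=env.read_state(); print(st["ee_pos"],st["wrist_force"],st["ft_torque"])
cv2.imwrite("pics/c5.png",cv2.resize(s[150:260,345:465],None,fx=5,fy=5,interpolation=cv2.INTER_CUBIC))
```

```text
[ 512.41897091 -345.91547235  130.02664192] [-1.4669592   3.91083098  1.12719281] [0.74873501 0.16623004 0.00720815]
```

View pics/c5.png

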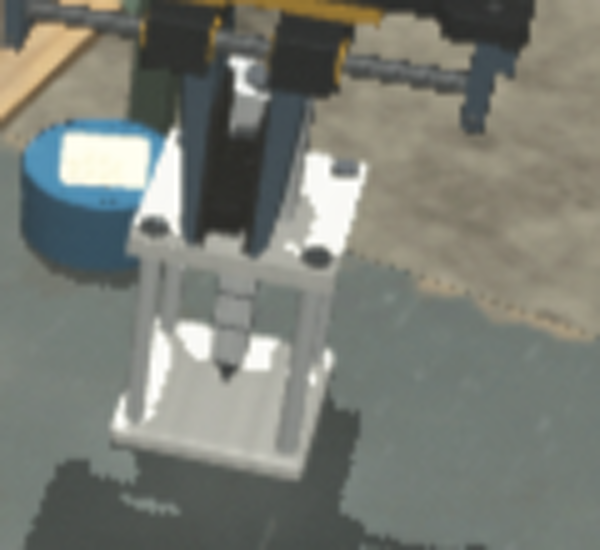

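Call:
arm_command(motion=[1,0,0,0,0,1,0,0,0,0,1,0,0,0,0,-0.4,0,0,0,0,-0.4,0,0,0,0,-0.4,0,0,0,0,-0.4,0,0,0,0,-0.4,0,0,0,0,-0.4,0,0,0,0,-0.4,0,0,0,0])

```text
time_s: 11.27
ee_pos: [512.5, -346.1, 130.0]
orientation: [2.477, -1.933, 0.0]
wrist_force: [-0.6, -0.8, 0.4]
finger_gap: 57.8
gripper_force: 0.0
```

Call:
arm_command(motion=[-0.4,0,0,0,0,-0.4,0,0,0,0,-0.4,0,0,0,0])

```text
time_s: 11.52
ee_pos: [512.5, -346.1, 130.0]
orientation: [2.477, -1.933, 0.0]
wrist_force: [-0.1, 0.4, 0.3]
finger_gap: 64.0
gripper_force: 0.0
```

Run:
```python
from h import *
s=shot("scene","scene4"); st=env.read_state(); print(st["ee_pos"],st["wrist_force"],st["finger_gap"])
cv2.imwrite("pics/c6.png",cv2.resize(s[150:260,345:465],None,fx=5,fy=5,interpolation=cv2.INTER_CUBIC))
```

```text
[ 512.50455466 -346.06367776  130.02114356] [0.65515644 0.66751302 0.36979527] 63.625093158860324
```

View pics/c6.png

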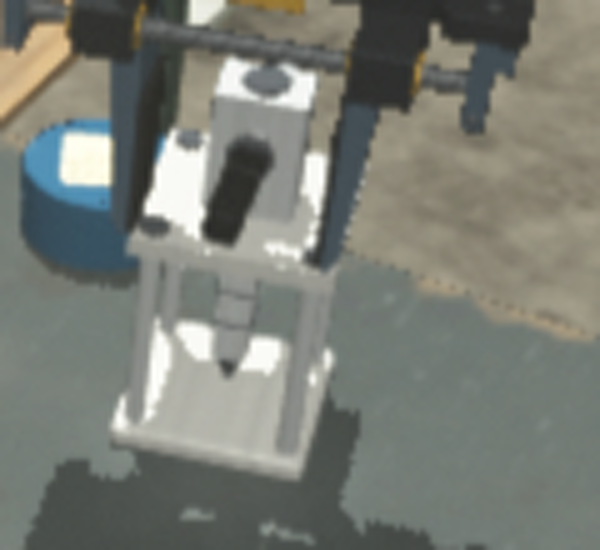

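Call:
arm_command(motion=[-0.4,0.1,-0.4,0.6,0,-0.4,0.2,-0.8,0,0,-0.4,0.2,-0.8,0,0,-0.4,0.2,-0.8,0,0,-0.4,0.15,-0.7,0,0,-0.4,0,0,0,0,1,0,0,0,0,1,0,0,0,0,1,0,0,0,0,1,0,0,0,0], grip_force=15)

```text
time_s: 12.4
ee_pos: [520.9, -380.7, 136.0]
orientation: [-2.477, 1.932, 0.0]
wrist_force: [0.5, -0.6, -0.7]
finger_gap: 40.3
gripper_force: 0.0
```

Call:
arm_command(motion=[1,0,0,0,0,1,0,0,0,0,1,0,0,0,0,1,0,0,0,0])

```text
time_s: 12.73
ee_pos: [520.5, -380.9, 136.1]
orientation: [2.477, -1.932, -0.001]
wrist_force: [-5.3, 0.1, 4.1]
finger_gap: 34.0
gripper_force: 15.0
```

Call:
arm_command(motion=[1,-0.06,0,0,0,1,0,0,0,0,1,0,0,0.3,0,1,0,0,0.7,0,1,0,0,1,0,1,0,0,1.5,0,1,0,0,1.5,0,1,0,0,2,0,1,0,0,2,0,1,0,0,2,0], grip_force=40)

```text
time_s: 13.57
ee_pos: [520.4, -381.0, 247.9]
orientation: [-2.477, 1.933, -0.001]
wrist_force: [0.2, 0.3, -2.9]
finger_gap: 33.7
gripper_force: 40.0
```

Call:
arm_command(motion=[1,0,0,1,0,1,0,0,1,0,1,0,0,0,0,1,0,0,0,0])

```text
time_s: 13.9
ee_pos: [520.3, -381.0, 265.8]
orientation: [-2.477, 1.933, 0.0]
wrist_force: [0.8, 0.4, -4.5]
finger_gap: 33.8
gripper_force: 40.0
```

Call:
arm_command(motion=[1,-0.36,1.46,0,0,1,-0.36,1.46,0,0,1,-0.36,1.46,0,0,1,-0.36,1.46,0,0,1,0,0,-2,0,1,0,0,-2.7,0,1,0,0,-2.7,0,1,0,0,-2,0,1,0,0,0,0], grip_force=30)

```text
time_s: 14.65
ee_pos: [503.6, -320.8, 167.0]
orientation: [-2.477, 1.933, 0.013]
wrist_force: [-1.5, 0.9, -4.0]
finger_gap: 34.0
gripper_force: 30.0
```

Call:
arm_command(motion=[1,0.12,-0.485,0,0,1,0.12,-0.485,0,0,1,0.12,-0.485,0,0,1,0.12,-0.485,0,0,1,0.12,-0.485,0,0,1,0.12,-0.485,0,0])

```text
time_s: 15.15
ee_pos: [513.4, -351.7, 173.0]
orientation: [-2.476, 1.932, 0.0]
wrist_force: [0.3, 7.7, -3.7]
finger_gap: 33.7
gripper_force: 30.0
```

Call:
arm_command(motion=[1,0.1,-0.39,0,0,1,0.1,-0.39,0,0,1,0.1,-0.39,0,0,1,0.1,-0.39,0,0,1,0.1,-0.39,0,0,1,0.1,-0.39,0,0,1,0.1,-0.39,0,0,1,0.1,-0.39,0,0,1,0,0,0,0])

```text
time_s: 15.9
ee_pos: [521.2, -383.3, 172.8]
orientation: [-2.476, 1.933, 0.001]
wrist_force: [-2.9, 4.9, -2.5]
finger_gap: 34.0
gripper_force: 30.0
```

Call:
arm_command(motion=[1,0.1,-0.39,0,0,1,0.1,-0.39,0,0,1,0.1,-0.39,0,0,1,0.1,-0.39,0,0,1,0.1,-0.39,0,0,1,0,0,0,0])

```text
time_s: 16.4
ee_pos: [526.3, -403.1, 172.9]
orientation: [-2.476, 1.933, -0.001]
wrist_force: [-2.2, 4.5, 0.3]
finger_gap: 34.1
gripper_force: 30.0
```

Run:
```python
from h import *
s=shot("scene","scene5"); shot("top","top5"); st=env.read_state(); print(st["ee_pos"],st["wrist_force"],st["finger_gap"])
R=env.read_state()["orientation"]
P=st["ee_pos"]; print(proj("scene",[P]),proj("top",[P]))
u=np.array([.2385,-.971,0]);z=np.array([0,0,1.])
for a in (0,30,45,60):
    a=np.radians(a); print(proj("scene",[P-121*(u*np.sin(a)+z*np.cos(a))]))
```

```text
[ 526.34267519 -402.93435542  172.9807681 ] [-2.14740999  1.872342    1.13761659] 34.00109346290353
[[401.49629315 148.3564066 ]] [[445.51552915 271.95916517]]
[[394.05983374 202.43790588]]
[[388.61424489 213.69514859]]
[[386.87758214 213.25199001]]
[[386.06013347 208.17247915]]
```

Call:
arm_command(motion=[1,0,0,0,0,1,0,0,0,0,1,0,0,0.5,0,1,0,0,1,0,1,0,0,1.5,0,1,0,0,2,0,1,0,0,2,0,1,0,0,2,0,1,0,0,1,0,1,0,0,0.5,0], grip_force=50)

```text
time_s: 17.33
ee_pos: [526.8, -403.0, 279.3]
orientation: [2.477, -1.932, 0.005]
wrist_force: [-0.6, -0.8, -4.3]
finger_gap: 33.5
gripper_force: 50.0
```

Call:
arm_command(motion=[1,0,0,0,0.06,1,0,0,0,0.1,1,0,0,0,0.1,1,0,0,0,0.1,1,0,0,0,0.1,1,0,0,0,0.1,1,0,0,0,0.1,1,0,0,0,0.1,1,0,0,0,0.1,1,0,0,0,0.06])

```text
time_s: 18.17
ee_pos: [526.0, -402.3, 276.1]
orientation: [-3.079, 0.623, 0.002]
wrist_force: [0.0, 1.3, -2.7]
finger_gap: 34.0
gripper_force: 50.0
```

Call:
arm_command(motion=[1,0,0,0,0.06,1,0,0,0,0.1,1,0,0,0,0.1,1,0,0,0,0.1,1,0,0,0,0.06,1,0,0,0,0,1,0,0,0,0])

```text
time_s: 18.75
ee_pos: [526.0, -402.3, 276.4]
orientation: [-3.141, -0.02, 0.001]
wrist_force: [0.6, 0.2, -4.1]
finger_gap: 33.6
gripper_force: 50.0
```

Run:
```python
from h import *
s=shot("scene","scene6"); st=env.read_state(); print(st["ee_pos"],st["orientation"],st["wrist_force"],st["finger_gap"])
P=st["ee_pos"]; r=st["orientation"]; b=2*np.arctan2(r[1],r[0]); u=np.array([np.cos(b),np.sin(b),0]);z=np.array([0,0,1.])
p=proj("scene",[P])[0]; o=(p-[75,50]).astype(int).clip(0); print("bar yaw",np.degrees(b),"crop origin",o)
c=lambda q:((q-o)*5).round()
print("tcp",c(p))
for a in (30,45,60):
    a=np.radians(a); ax=-(u*np.sin(a)+z*np.cos(a)); f=u*np.cos(a)-z*np.sin(a)
    print("tip,rod end,collar,grip end",c(proj("scene",[P+121*ax,P+6*ax+68*f,P+6*ax-12*f,P+6*ax-62*f])).tolist())
cv2.imwrite("pics/c7.png",cv2.resize(s[o[1]:o[1]+115,o[0]:o[0]+150],None,fx=5,fy=5,interpolation=cv2.INTER_CUBIC))
```

```text
[ 526.0645644  -402.34503105  276.52720225] [-3.14102865e+00 -1.91967783e-02  8.43122474e-04] [ 0.20533276 -0.75962024 -4.40019351] 34.057489717531126
bar yaw -359.29966847987413 crop origin [333  44]
tcp [380. 252.]
tip,rod end,collar,grip end [[500.0, 573.0], [219.0, 320.0], [417.0, 259.0], [554.0, 218.0]]
tip,rod end,collar,grip end [[578.0, 545.0], [246.0, 362.0], [417.0, 249.0], [536.0, 170.0]]
tip,rod end,collar,grip end [[646.0, 496.0], [282.0, 398.0], [414.0, 239.0], [506.0, 128.0]]
```

View pics/c7.png

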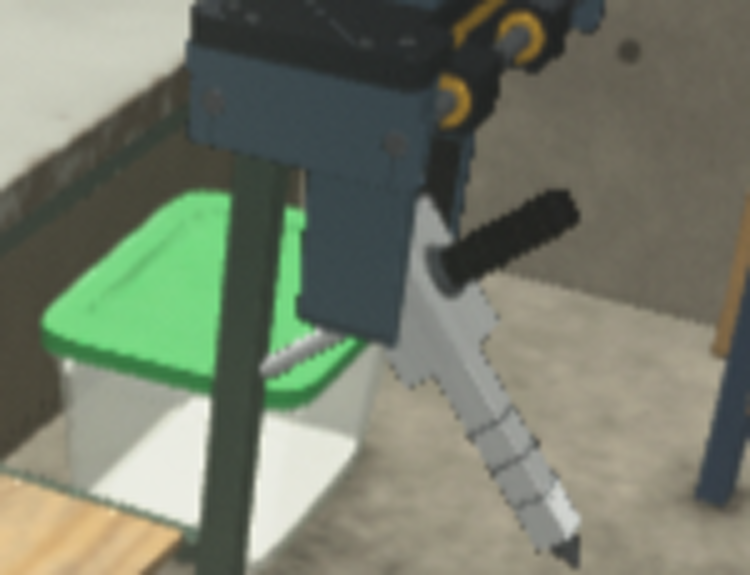

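```bash
python3 -c "
from h import *
print(env.read_state()['qd'].round(4)); print(env.sign_off())"
```

```text
[ 0.0008 -0.0025 -0.0042  0.001   0.0008 -0.0011]
the job is handed in; nothing more can be done
None
```

The job is handed in, with no verdict returned: the bar was still home in the eye, and the gripper was holding the probe still at a slant of about 43°, its point about 190 mm above the bench (both estimated from the last picture). The bottle, vial and pen showed no sign of being moved, though I didn't measure them again at the end.

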